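# Open a drill jig: swing the strap aside and lift the drill plate off its dowels

### The arm

A 7-joint arm with a two-finger parallel gripper is mounted at the origin on a cart in front of the work surface, level with it; the furniture and walls round the work are solid. World frame = base frame: x ahead of the robot, y to its left, z up, the work surface at z = 0. Lengths are in m, angles in rad, forces in N, time in s.
With the tool pointing down it reaches from about 0.4 to 0.85 m from the base axis. Payload 6.9 kg.
Tool frame: the origin (TCP) lies midway between the tips of the shut fingers; the grasp point (between the pads) lies behind it (ctrl.pinch_z is the z of the grasp point in the tool frame, in m); z points along the fingers, y is the line along which they close (so a half turn about z gives the same grasp; the last joint's range is limited). The gripper opens to 85 mm and grips with 20 to 120 N. Pads are 22 mm wide; open, the fingers measure 114 mm over their backs; the gripper's body (76 mm by 85 mm) begins 54 mm behind the grasp point. The pads swing forward as they close: fully open they stand 13 mm farther back than shut.
Start: joints at [1.256, 0.507, -0.238, 1.5, 0.126, 1.149, -0.155], TCP at [0.255, -0.571, 0.231] pointing down, gripper open.
Joint ranges: [-3.08, 3.08], [-0.24, 2.05], [-1.43, 1.35], [0, 2.5], [-1.52, 4.66], [0.17, 1.96], [-2.89, 2.89]. Speed limits (rad/s): [2.39, 2.39, 3.14, 3.14, 3.14, 3.14, 3.14].

### API

Orientations are given as a unit quaternion [w, x, y, z].
In Python, from station import ctrl, get_state, vision, ticket, models gives the robot as it stands. Calls block until the motion is done:
- ctrl.movep(position, orientation): joint-space move of the TCP to a pose.
- ctrl.movel(position, frame=None, max_speed=0.15): straight line of the TCP; frame=None keeps the orientation; max_speed is the mean speed in m/s.
- ctrl.set_joints(angles): joint-space move.
- ctrl.ungrasp() and ctrl.close_gripper(force=None): open the fingers fully, or close them until they stop; force is the grip in N (None keeps the last).
- ctrl.pause(seconds).
- ctrl.ik(position, orientation): joint angles nearest the present ones, or None.
- get_state(): the state.
- vision.grab_frame(name): name is "scene" or "top" or "wrist"; returns (picture, depth): 420x560x3 uint8, blue, green, red; 420x560 float32, m along the optical axis (not along the pixel's ray), 0 where there is no reading.
- vision.camera_info(name): a dict with "mtx" (3x3 intrinsics, pixels), "dist_coeffs" ([k1, k2, p1, p2, k3] as OpenCV has them; the pictures are not rectified), "R" (3x3) and "t" (3): a world point X has camera coordinates R X + t; the wrist camera has in their place "hand_eye" (4x4, takes a point from camera to tool coordinates, whose origin is the TCP and whose axes are the flange's). Camera axes: x right, y down, z forward; pixel columns grow to the right and rows downward; lengths in m; the calibration is good to about 2 mm. A picture is of the moment at which its call begins: read the wrist's pose just before it. camera_info takes no time and is no camera call.
A pose or a line that the arm cannot do raises ctrl.Unreachable and nothing moves.
- ticket.close_job(): hands the job in; it is judged then, once.
Trained networks look in the newest picture that a camera, given by its name, has taken for a name from the list of things; names that differ only in an ending like _2 or _b are one class to them, and where a whole thing is asked for, a point or a joint stands for the part that bears it (a point fixed in the world has none). Each returns a list of dicts, best first, with "p" (0 to 1); they miss things now and then, are a little off and sometimes report something else, mostly with a low value. They report only what shows in the picture. A call takes as long as a camera call.
- models.recognise(camera, target): "point" ([column, row] in pixels, amid what is visible of it).
- models.masks_of(camera, target): "mask" (420x560 bool, what is visible of it) and "point" ([column, row] in pixels, amid what is visible of it).
The state is a dict: "time": time; "qpos": joint angles; "qd": joint speeds; "tau": joint torques, N m; "tcp_pos": TCP position; "eef_rot": TCP orientation; "contact_force": force on the tool from outside, world axes, zero at the start; "wrist_torque": the same for the moment, N m; "width": finger opening in m; "gripper_force": force on a finger pad.
Only numpy, scipy, OpenCV 4.12 (cv2) and the standard library are available. Lean on these libraries where they do the work, as an engineer would, in place of code of your own. Each camera call takes 0.05 s, during which the arm holds its last target. There are 200 camera calls.

### The job

The holes in the part are drilled, so open the jig: swing the hold-down strap right off the drill plate, about a quarter turn, then lift the plate straight up off its two dowels by its handle, keeping it level so that it does not bind and drag the jig up with it. Lay the plate down gently, flat and handle up, in the middle of the dark ribbed rubber mat and let go. Leave the strap swung away, the drilled part in the jig, the jig where it stands, and the other things on the bench alone.

Things in the scene. Friction and masses are not known exactly. Their poses are not given: they have to be found in the camera images.
- fixture: Base of the drill jig, dark steel, loose on the bench, 2.4 kg: slab 116 (x) x 206 (y) x 14 mm from y = -88 to +118 mm, with two lighter rails across it at y = -62 and +62 mm, tops at z = 30 mm, on which the drill plate rests. Origin on the underside, below the middle of the seated plate; z up, y along the length towards the strap end, which is the right-hand end as seen from the robot.
- dowel_a (a point): Tip of the upright dowel on the rail away from the strap, at (-28, -62, 56) mm of the fixture. Both dowels are 10 mm in diameter, stand 26 mm above the rails and stick out 14 mm above the seated plate, whose holes are 1 mm wider.
- dowel_b (a point): Tip of the other dowel, on the rail next to the strap, at (28, 62, 56) mm of the fixture.
- strap (a joint): Angle of the hold-down strap about its upright stud at (0, 98) mm of the fixture, rad, counter-clockwise from above. At 0 its 38 mm nose points to fixture -y and lies 20 mm over the plate's end, 1 mm above it. Turns to +-1.7 with slight friction (1 N at the pin), stays where left; beyond 1.25 either way it is clear of the plate. Positive: the tail has swung to fixture -x (away from the robot).
- strap_pin (a point): Middle of the upright black finger pin, 13 mm in diameter, on the strap's tail, 38 mm from the stud on the side away from the nose; push it sideways to turn the strap. The strap is 8 mm thick, its underside 43 mm above the bench; the pin's top is at 77 mm, this point at 64 mm. The slack thumb nut on the stud is 17 mm wide, the stud's top at 73 mm.
- plate_grip (a point): Centre of the straight bar handle on the drill plate, over its centre of mass: 90 mm long along the plate's y, 14 mm wide, 12 mm high, legs at its ends (62 mm free between them). The point lies 40 mm above the plate's underside, 28 mm above its top face, 70 mm above the bench while seated.
- drill_plate: Aluminium drill plate, 100 (x) x 160 (y) x 12 mm, about 0.55 kg, with four drill bushes that stand 4 mm high at (+-26, +-30) mm; it must rise 26 mm to leave the dowels. Origin at the centre of its underside, z up; axes parallel to the fixture's while seated.
- part_mid (a point): Centre of the drilled steel part, 71 x 88 x 13 mm, that lies in the channel of the jig under the plate; it sits loosely between the rails and four low stop pins, 20.5 mm above the bench.
- mat: Dark grey rubber mat with fine ribs, 140 (x) x 190 (y) x 10 mm, fixed flat on the bench beside the jig, to its left or right. Origin: centre of its underside; the plate goes on its top, 10 mm above the bench.
- chuck_key: Drill chuck key, a bystander, 60 x 75 x 21 mm, origin under its centre.
- hole_saw_b: Small dark hole saw, a bystander, 34 mm in diameter, 36 mm high, origin under its centre.
- caliper: Vernier caliper lying flat, a bystander, 76 x 230 x 15 mm, origin under its centre.

How it is judged:
On the way, in this order (a step that is already met when the one before it is completed fails the run):
1. the strap is swung clear of the plate, either way ((value of joint strap above 1.25 rad or value of joint strap below -1.25 rad)), for 0.2 s.
2. the plate is lifted straight up, level (within 7 degrees), until its underside is above the dowel tips (z of plate_grip in the frame of fixture above 0.098 m and horizontal distance between plate_grip and fixture below 0.03 m and angle between plate_grip's own z axis and vertical below 0.12 rad), for 0.05 s.
3. the plate is brought down, still held, to within 12 mm of the mat (not dropped) (height (world z) of drill_plate below 0.022 m and horizontal distance between plate_grip and mat below 0.045 m and angle between plate_grip's own z axis and vertical below 0.12 rad and contact force between the fingers and drill_plate above 1 N), for 0.05 s.
At the end, for the whole second after the job is handed in: The drill plate lies flat, handle up, at rest on the mat with its centre within 35 mm of the mat's centre; the strap is still swung away (beyond 1.15 rad); the jig base stands flat within 30 mm of where it was; the drilled part lies in the jig (horizontal distance between plate_grip and mat below 0.035 m and height (world z) of drill_plate below 0.013 m and angle between plate_grip's own z axis and vertical below 0.04 rad and linear speed of drill_plate below 0.02 m/s and (value of joint strap above 1.15 rad or value of joint strap below -1.15 rad) and distance of fixture from where it was at the start of the episode below 0.03 m and angle between fixture's own z axis and vertical below 0.03 rad and distance between part_mid and fixture below 0.026 m); the robot touches nothing.
It fails at once if the jig base is lifted or tipped off the bench (more than 8 mm or 4 degrees) (height (world z) of fixture above 0.008 m or angle between fixture's own z axis and vertical above 0.07 rad).
It fails at once if the plate is tilted by more than 10 degrees (angle between plate_grip's own z axis and vertical above 0.175 rad).
It fails at once if a bystander is moved by more than 30 mm (distance of any of chuck_key, hole_saw_b, caliper from where it was at the start of the episode above 0.03 m).
It also fails if it takes over 61 s, if anything falls off the work surface, if the arm or the gripper's body presses on something with over 40 N, if the wrist force passes 120 N, or if a joint passes its speed limit or range.

## Working session

There is one attempt and no reset: what is moved stays moved. The work goes in short steps, each a Python script; the robot and the scene stay as the last script left them, time stands still between calls to the robot, and variables do not carry over. Pictures are saved under pics/ and viewed, at most 10 in all, crops included, and the job is handed in when it is done.

```bash
mkdir -p pics; ls; cat > h.py <<'E'
import numpy as np, cv2
from station import ctrl, get_state, vision, ticket, models
def ray(cam,px):
    c=vision.camera_info(cam); K=np.array(c["mtx"]); d=np.array(c["dist_coeffs"])
    u=cv2.undistortPoints(np.array(px,float).reshape(-1,1,2),K,d).reshape(-1,2)
    return np.c_[u,np.ones(len(u))]
def world(cam,px,depth=None,z=None):
    c=vision.camera_info(cam); R=np.array(c["R"]); t=np.array(c["t"])
    r=ray(cam,px)@R; o=-R.T@t
    s=(np.asarray(depth).reshape(-1,1) if z is None else ((z-o[2])/r[:,2])[:,None])
    return o+r*s
E
python3 - <<'E'
from h import *
s=get_state(); print(s["time"],s["tcp_pos"],s["eef_rot"],ctrl.pinch_z)
ims=[]
for c in("top","scene"):
    im,d=vision.grab_frame(c); np.savez(f"{c}.npz",im=im,d=d); cv2.imwrite(f"pics/{c}.png",im)
    for n in("fixture","drill_plate","plate_grip","strap","strap_pin","dowel_a","dowel_b","mat","chuck_key","hole_saw_b","caliper"):
        for r in models.masks_of(c,n)[:2]:
            m=r["mask"]&(d>0); v,u=np.nonzero(m)
            if len(u)<5: continue
            P=world(c,np.c_[u,v],d[v,u]); print(c,n,round(r["p"],2),np.round(r["point"]),len(u),"med",np.median(P,0).round(3),"lo",np.percentile(P,2,0).round(3),"hi",np.percentile(P,98,0).round(3), np.round(cv2.minAreaRect((P[:,:2]*1000).astype(np.float32))[0:3][0],0),cv2.minAreaRect((P[:,:2]*1000).astype(np.float32))[1:])
E
```

```text
pics
0.0 [ 0.25445531 -0.57029765  0.23043775] [-8.62689936e-04  9.78047391e-01  2.08380689e-01 -2.11443930e-04] -0.0187
top fixture 0.81 [278. 217.] 983 med [ 0.467 -0.005  0.016] lo [ 0.421 -0.045  0.007] hi [0.539 0.158 0.072] [446.  46.] ((109.3199234008789, 227.5308380126953), 33.98367691040039)
top drill_plate 0.9 [241. 208.] 2241 med [0.477 0.087 0.043] lo [0.431 0.01  0.018] hi [0.531 0.163 0.077] [487.  89.] ((113.0655517578125, 164.82803344726562), 4.379699230194092)
top plate_grip 0.74 [245. 208.] 2189 med [0.477 0.086 0.043] lo [0.432 0.009 0.035] hi [0.529 0.162 0.078] [480.  86.] ((99.33663177490234, 159.24951171875), 4.371616363525391)
top strap 0.57 [278. 206.] 140 med [ 0.489 -0.007  0.051] lo [ 0.473 -0.052  0.015] hi [0.504 0.022 0.078] [493. -13.] ((24.947715759277344, 77.72115325927734), 20.17156982421875)
top strap_pin 0.46 [281. 210.] 167 med [ 0.487 -0.015  0.051] lo [ 0.473 -0.052  0.012] hi [0.503 0.022 0.079] [490. -13.] ((24.161087036132812, 78.50074768066406), 24.631389617919922)
top dowel_a 0.72 [276. 218.] 1124 med [ 0.463 -0.002  0.015] lo [ 0.421 -0.0
[... 3027 characters left out ...]
630 med [ 0.444 -0.211  0.009] lo [ 0.372 -0.308  0.003] hi [ 0.521 -0.122  0.013] [ 454. -216.] ((151.44512939453125, 197.2842254638672), 10.998961448669434)
scene hole_saw_b 0.55 [164. 258.] 178 med [0.499 0.37  0.022] lo [ 0.487  0.351 -0.002] hi [0.532 0.385 0.035] [521. 365.] ((32.067996978759766, 73.90361022949219), 72.80841827392578)
scene caliper 0.65 [177. 287.] 620 med [0.409 0.373 0.003] lo [ 0.367  0.222 -0.002] hi [0.427 0.438 0.009] [416. 329.] ((61.6403923034668, 232.7303466796875), 14.407596588134766)
scene caliper 0.29 [162. 258.] 165 med [0.495 0.371 0.022] lo [0.487 0.355 0.001] hi [0.521 0.384 0.035] [503. 370.] ((35.98636245727539, 30.31795310974121), 17.290578842163086)
```

```bash
python3 - <<'E'
from h import *
f=np.load("top.npz"); im,d=f["im"],f["d"]
cv2.imwrite("pics/c1.png",cv2.resize(im[130:290,100:430],None,fx=2.4,fy=2.4,interpolation=cv2.INTER_CUBIC))
v,u=np.mgrid[150:260,200:330]; u=u.ravel();v=v.ravel(); P=world("top",np.c_[u,v],d[v,u])
k=(P[:,2]>.066)&(P[:,2]<.085)&(d[v,u]>0)
for nm,q in(("bar",k&(P[:,1]>.03)&(P[:,1]<.14)),("stud",k&(P[:,1]<.01)&(P[:,1]>-.03)),("pin",k&(P[:,1]<-.03))):
    Q=P[q]; print(nm,len(Q),Q.mean(0).round(4),np.round(cv2.minAreaRect((Q[:,:2]*1000).astype(np.float32))[1:][0],1),cv2.minAreaRect((Q[:,:2]*1000).astype(np.float32))[2])
E
```

```text
bar 181 [0.4806 0.0858 0.0754] [13.5 88.1] 4.325292110443115
stud 13 [ 0.4866 -0.0114  0.0702] [10.8  8.4] 37.10831069946289
pin 20 [ 0.4992 -0.0481  0.075 ] [10.1 10.7] 11.414907455444336
```

View pics/c1.png

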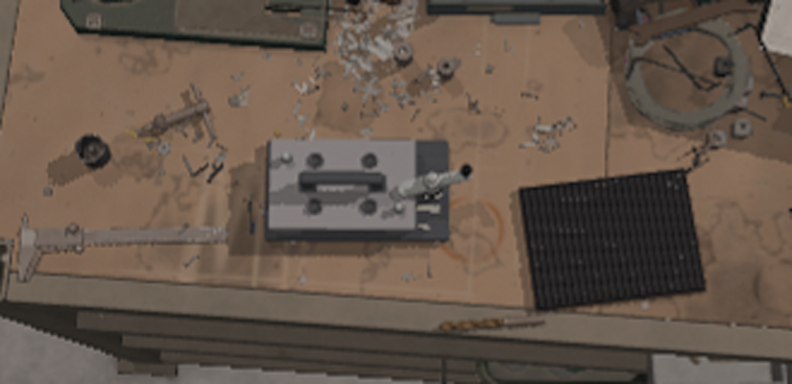

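The networks' layout holds up. The plate, handle and strap are centre-left at about (340,185). The strap pin is at (466,170), already turned slightly positive, and the mat is at (612,240). There is free space beyond the stud, so I'll push the pin away from the robot.

```bash
cat >> h.py <<'E'
from scipy.spatial.transform import Rotation as Rn
def quat(a): # tool down, tool y at world angle a
    y=np.array([np.cos(a),np.sin(a),0]); z=np.array([0,0,-1.]); x=np.cross(y,z)
    q=Rn.from_matrix(np.c_[x,y,z]).as_quat(); return np.r_[q[3],q[:3]]
E
python3 - <<'E'
from h import *
stud=np.array([.4868,-.0115])
def wp(th,L,z):
    p=stud+.038*np.array([np.sin(th),-np.cos(th)])-L*np.array([np.cos(th),np.sin(th)])
    return [*p,z],quat(th-np.pi/2)
ctrl.close_gripper(30)
p,q=wp(.33,.035,.13); print(q,ctrl.ik(p,q)); ctrl.movep(p,q)
p,q=wp(.33,.035,.058); ctrl.movel(p,q)
print(get_state()["time"],get_state()["tcp_pos"])
for th,L in [(.33,.0185)]+[(t,.0175) for t in np.linspace(.5,1.575,6)]:
    p,q=wp(th,L,.058); ctrl.movel(p,q,max_speed=.05); s=get_state(); print(round(th,2),np.round(s["contact_force"],1))
p,q=wp(1.575,.035,.058); ctrl.movel(p,q)
p,q=wp(1.575,.035,.15); ctrl.movel(p,q)
ctrl.ungrasp(); print(get_state()["time"],get_state()["qpos"])
# handle
a=np.deg2rad(4.33)
ctrl.movep([.4806,.0858,.15],quat(a)); print(get_state()["time"])
im,d=vision.grab_frame("wrist"); cv2.imwrite("pics/w1.png",im); np.savez("w1.npz",im=im,d=d)
s=get_state(); c=vision.camera_info("wrist"); H=np.array(c["hand_eye"])
T=np.eye(4); qq=s["eef_rot"]; T[:3,:3]=Rn.from_quat([*qq[1:],qq[0]]).as_matrix(); T[:3,3]=s["tcp_pos"]; T=T@H
v,u=np.mgrid[0:420,0:560]; u=u.ravel();v=v.ravel(); D=d[v,u]
P=(ray("wrist",np.c_[u,v])*D[:,None])@T[:3,:3].T+T[:3,3]
k=(D>0)&(P[:,2]>.066)&(P[:,2]<.085)
for nm,qq in(("bar",k&(P[:,1]>.03)&(P[:,1]<.14)&(abs(P[:,0]-.48)<.03)),("tail",k&(P[:,1]<.015)&(P[:,1]>-.06))):
    Q=P[qq]; print(nm,len(Q)); 
    if len(Q): print(Q.mean(0).round(4),Q.min(0).round(3),Q.max(0).round(3),cv2.minAreaRect((Q[:,:2]*1000).astype(np.float32)))
im,d=vision.grab_frame("scene"); cv2.imwrite("pics/s1.png",cv2.resize(im[150:320,180:430],None,fx=3,fy=3))
print(get_state()["time"],s["tcp_pos"])
E
```

```text
[0.         0.98641836 0.16425233 0.        ] [ 0.36864632  0.40925945 -0.40959328  2.03657316  0.23711565  0.74046115
 -1.42771246]
4.625 [ 0.46626952 -0.0589857   0.05826975]
0.33 [ 0.4  1.2 -0.3]
0.5 [-0.8  0.5  0.2]
0.72 [-0.3  0.2  0.8]
0.93 [ 0.3 -0.2 -0.4]
1.14 [-0.3 -0.8 -0.6]
1.36 [0.1 0.2 0.3]
1.58 [-0.2  0.3 -0. ]
9.075 [ 0.5731542   0.53509579 -0.80884402  1.86875616  0.47410101  0.94091721
 -0.44988729]
9.6917
bar 2127
[0.4819 0.0874 0.0747] [0.473 0.04  0.068] [0.492 0.129 0.077] ((482.31732177734375, 84.75735473632812), (13.796854019165039, 88.80308532714844), 4.016353607177734)
tail 633
[ 6.092e-01 -6.000e-04  7.350e-02] [ 0.485 -0.017  0.066] [0.729 0.011 0.085] ((607.5609741210938, -2.926769256591797), (244.7622833251953, 11.817337036132812), 4.865570068359375)
9.7917 [0.4808159  0.08536033 0.14997994]
```

View pics/w1.png

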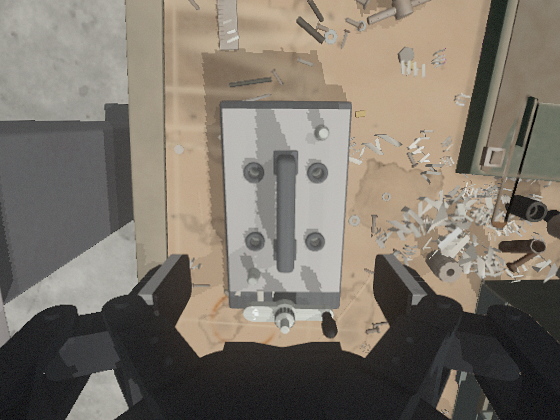

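View pics/s1.png

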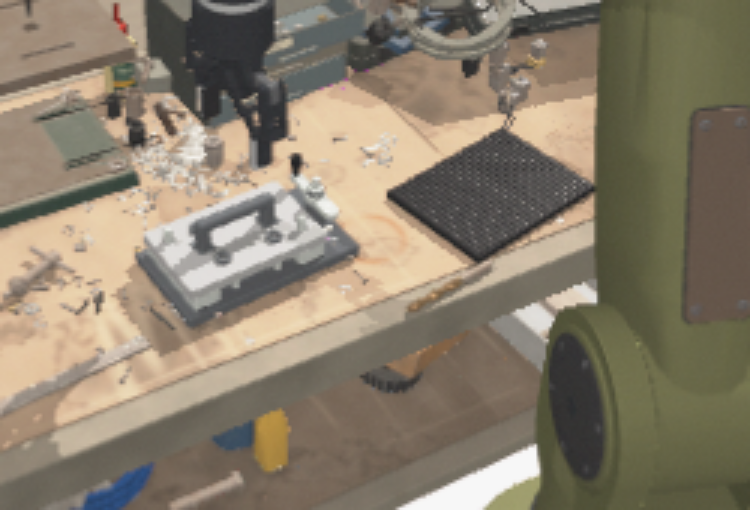

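Both views show the strap lying square across: pin at (328,322), nose at (255,314) in the wrist picture. The handle bar sits centred between the fingers at (285,212). Next I'll grasp and lift.

```bash
python3 - <<'E'
from h import *
a=np.deg2rad(4.2); q=quat(a); x,y=.4817,.0853
ctrl.movel([x,y,.10],q); ctrl.movel([x,y,.0525],q,max_speed=.06)
s=get_state(); print(s["time"],s["tcp_pos"].round(4),np.round(s["contact_force"],1))
ctrl.close_gripper(80); s=get_state(); print(s["time"],s["width"],s["gripper_force"],np.round(s["contact_force"],1))
for z in(.057,.065,.075,.085,.095,.13):
    ctrl.movel([x,y,z],q,max_speed=.03 if z<.1 else .08); s=get_state(); print(z,np.round(s["contact_force"],1),np.round(s["wrist_torque"],2),s["width"])
print(s["time"])
im,d=vision.grab_frame("scene"); cv2.imwrite("pics/s2.png",cv2.resize(im[150:320,180:430],None,fx=3,fy=3))
E
```

```text
11.2167 [0.4819 0.0855 0.0527] [-0.5 -0.8  0.4]
11.875 0.012558819144042777 78.17770957946777 [ 3.  -0.3  2.7]
0.057 [ 5.3  0.6 -4.2] [ 0.06 -1.23  0.01] 0.0123364279590538
0.065 [ 4.9 -0.3 -4. ] [-0.06 -1.21 -0.07] 0.012584270147515375
0.075 [ 4.2 -0.1 -4.2] [ 0.02 -1.13  0.04] 0.01211387562301348
0.085 [-0.5 -0.1 -6.8] [-0.02  0.06  0.02] 0.012339279363328086
0.095 [-0.5 -0.2 -5.8] [0.04 0.01 0.04] 0.012407174348614557
0.13 [-0.5 -1.1 -6.3] [-0.01  0.04  0.  ] 0.01258893451919846
14.625
```

View pics/s2.png

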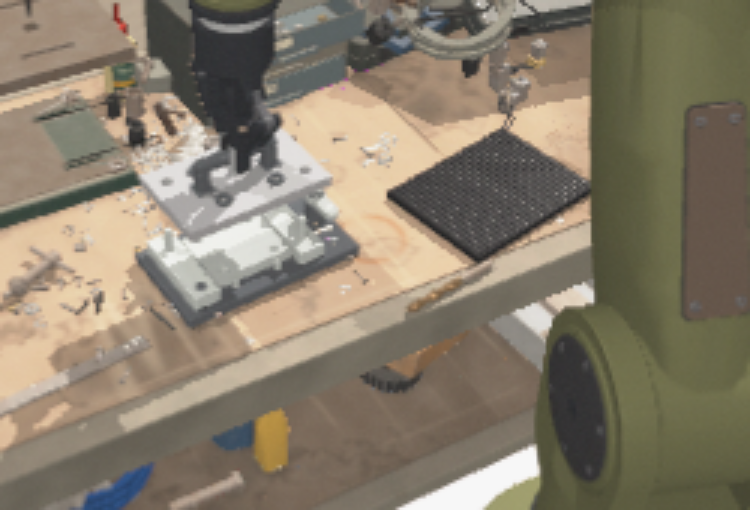

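The plate is free and level, with the part and jig still in place. Now I'll carry it to the mat and lower it.

```bash
python3 - <<'E'
from h import *
q=quat(np.deg2rad(11.6)); x,y=.449,-.217
ctrl.movel([.4817,.0853,.15],max_speed=.1)
ctrl.movel([x,y,.15],q,max_speed=.12)
ctrl.movel([x,y,.05],q,max_speed=.08); ctrl.pause(.3)
f0=get_state()["contact_force"][2]; z=.042
print(f0)
while z>.029:
    ctrl.movel([x,y,z],q,max_speed=.03); s=get_state(); f=s["contact_force"][2]; print(round(z,4),round(f-f0,1))
    if f-f0>4: break
    z-=.0015 if z>.035 else .0007
print(s["time"],s["gripper_force"])
ctrl.pause(.2); ctrl.ungrasp(); ctrl.movel([x,y,z+.05],q,max_speed=.06); ctrl.movel([x,y,.25],q)
im,d=vision.grab_frame("scene"); cv2.imwrite("pics/s3.png",cv2.resize(im[150:320,180:430],None,fx=3,fy=3))
im,d=vision.grab_frame("top")
for n in("drill_plate","mat"):
    for r in models.masks_of("top",n)[:1]:
        m=r["mask"]&(d>0); v,u=np.nonzero(m); P=world("top",np.c_[u,v],d[v,u]); print(n,r["p"],np.median(P,0).round(3),cv2.minAreaRect((P[:,:2]*1000).astype(np.float32)))
        k=P[:,2]>.045
        if k.any(): print("bar",P[k].mean(0).round(4))
print(get_state()["time"])
E
```

```text
-5.9939386689364955
0.042 -1.1
0.0405 -1.4
0.039 -1.6
0.0375 0.3
0.036 -0.9
0.0345 -0.8
0.0338 -0.1
0.0331 -1.6
0.0324 10.2
21.825 80.25673627853394
drill_plate 0.92 [ 0.44  -0.202  0.023] ((436.12127685546875, -216.2248077392578), (122.24375915527344, 154.40211486816406), 13.45952320098877)
bar [ 0.4449 -0.2137  0.0619]
mat 0.69 [ 0.408 -0.18   0.01 ] ((448.7760314941406, -213.52493286132812), (142.1893310546875, 185.11024475097656), 11.277281761169434)
25.175
```

View pics/s3.png

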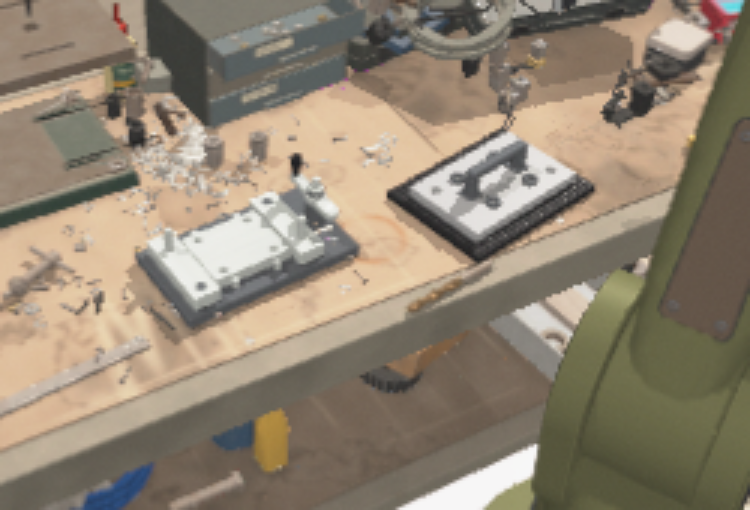

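The plate lies flat, handle up, in the middle of the mat at about (495,190). The strap is still swung away at (310,200), the part is in the jig, and the arm is clear.

```bash
python3 -c "
from h import *
print(ticket.close_job())"
```

```text
the job is handed in; nothing more can be done
None
```

The job is handed in: strap swung clear, plate lifted off level and laid flat, handle up, in the middle of the mat after about 25 s on the robot clock, with the jig and part still in place in the last picture; no verdict was returned.

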